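Slide a brass tube home in the sawing jig

ROBOT

A 6-joint arm with a two-finger parallel gripper is mounted at the origin on the work surface. World frame = base frame: x ahead of the robot, y to its left, z up, the work surface at z = 0. Lengths are in mm, angles in rad, forces in N, time in s.
With the tool pointing down it reaches from about 350 to 975 mm from the base axis. Payload 7.1 kg.
Tool frame: the origin (TCP) lies on the front face of the gripper's body, between the roots of the fingers; the fingertips stand 80 mm ahead of it and the grasp point (between the pads) lies 61 mm ahead of it (env.tips_ahead is the distance from the TCP to the fingertips, in mm); z points along the fingers, y is the direction in which the jaws open and shut (so a half turn about z gives the same grasp; the last joint's range is limited). The gripper opens to 88 mm and grips with 3 to 60 N. Pads are 20 mm wide; open, the fingers measure 115 mm over their backs; the gripper's body (75 mm by 178 mm) begins 61 mm behind the grasp point.
Start: joints at [1.298, 0.423, 1.63, -0, 1.089, -0.019], TCP at [156.896, 604.97, 302.675] pointing down, gripper open.
Joint ranges: [-3, 3], [-0.9, 2.11], [0.09, 2.58], [-1.31, 4.45], [0.11, 2.69], [-2.54, 2.54]. Speed limits (rad/s): [2.39, 2.39, 3.01, 3.14, 3.14, 3.14].

INTERFACE

Orientations are given as a unit quaternion [x, y, z, w].
In Python, from station import env, set_gripper, viewer, workorder gives the robot as it stands. Calls block until the motion is done:
- env.reach(position, orientation): joint-space move of the TCP to a pose.
- env.move_l(position, rot=None, rate=150, f_stop=None): straight line of the TCP; rot=None keeps the orientation; rate is the mean speed in mm/s. With f_stop (N) it stops when the force on the tool has changed by that much, and returns True; else False.
- env.move_joints(angles): joint-space move.
- set_gripper(opening): finger opening in mm; the grip force is fixed at half the most; returns when the fingers have stopped.
- env.hold(seconds).
- env.ik(position, orientation): joint angles nearest the present ones, or None.
- env.read_state(): the state.
- viewer.camera(name): name is "side" or "top" or "wrist"; returns the picture (420x560x3 uint8, blue, green, red); there is no depth.
- viewer.camera_params(name): a dict with "fx", "fy", "cx", "cy" (pixels), "pose" (4x4, takes a point from camera to world coordinates); the wrist camera has in their place "tool_from_camera" (4x4, takes a point from camera to tool coordinates, whose origin is the TCP and whose axes are the flange's). Camera axes: x right, y up, looking along -z (the intrinsics and any distortion apply to the point x, -y, -z); pixel columns grow to the right and rows downward; lengths in mm; the calibration is good to about 2 mm. A picture is of the moment at which its call begins: read the wrist's pose just before it. camera_params takes no time and is no camera call.
A pose or a line that the arm cannot do raises env.IKError and nothing moves.
- workorder.sign_off(): hands the job in, once; it reports no verdict.
The state is a dict: "time_s": time; "qpos": joint angles; "dq": joint speeds; "tau": joint torques, N m; "tool_pos": TCP position; "orientation": TCP orientation; "force": force on the tool from outside, world axes, zero at the start; "wrist_torque": the same for the moment, N m; "width": finger opening in mm.
Only numpy, scipy, OpenCV 4.12 (cv2) and the standard library are available. Lean on these libraries where they do the work, as an engineer would, in place of code of your own. Each camera call takes 0.05 s, during which the arm holds its last target. There are 200 camera calls.

TASK

On the goldsmith's bench, take the brass tube from its wooden rest, lay it without dropping it in the V-groove of the metal sawing jig, on the open part before the saw guide, and let go of it. Then slide it gently along the groove, under the guide, until its end is fully home against the tip of the stop screw, and press it there for about a second with some 5 newtons on the stop, never hard. Let it lie there touching the stop, and leave the other things on the bench alone.

Things in the scene. Friction and masses are not known exactly. Their poses are not given: they have to be found in the camera images.
- rod: thick-walled round brass tube, diameter 20 mm, length 110 mm, both ends flat and alike, about 0.15 to 0.27 kg; its x axis runs along the tube. It may roll about this axis, so use point rod_center for its place
- rod_center (a point): the middle of the tube, on its axis, 55 mm from either end face
- rest: fixed light wooden rest; the tube starts on it along its x axis in two V-notched saddles. Base 100 x 60 mm, 8 mm thick; saddles 15 mm long (x), 44 mm wide, tops at 27 mm, centred 39.5 mm either side of the middle, 64 mm free between them. The tube's axis lies 32.1 mm above the bench. Origin at the centre of its underside
- jig: fixed aluminium sawing jig: block 220 mm long (x from -100 to +120 mm), 70 mm wide (y), 30 mm high, with a 90-degree V-groove, 18 mm wide, 9 mm deep, along x in its top at y = 0, open at the -x end. Origin under x = 0, y = 0 at bench height; x points along the groove to the stop. Open groove for the tube: x from -100 to +45 mm. Sliding the tube takes about 1 to 4 N, more if it is also pressed down
- groove (a point): point on the axis line of a tube lying in the groove, at the jig's x = 0; axes as the jig's. It is 35.1 mm above the bench, 5.1 mm above the block's flat top; the tube's top is then at 45.1 mm
- guide (a point): middle of the steel saw guide on the jig, on the tube's axis line at the jig's x = +57 mm, 35.1 mm above the bench. Two arches side by side with a saw slot between span the groove from x = +45 to +69 mm: underside 50 mm, top 58 mm above the bench, 60 mm wide, 36 mm free between the legs; the tube can pass only beneath it
- stop: fixed dark steel bracket across the jig's far end, 12 mm thick, 50 mm wide, top at 52 mm, its face at the jig's x = +108 mm; it carries the stop: a steel set screw, 10 mm thick, on the tube's axis line with a round end tip 16 mm across facing the tube. Origin at bench height under the bracket's face, axes as the jig's. The stop should feel 1.5 to 12 N, beyond the groove's friction
- tip (a joint): stiff sprung tip of the set screw: metres it is pressed in, 0 when free, 8 N per mm, 4 mm travel, damped. The screw's setting differs each run and is not measured: the tip's face stands somewhere between +72 and +98 mm along the jig's x, so feel for it. A tube fully home touches the tip and, held by the groove's friction, keeps it pressed in a fraction of a mm when let go
- bowl: small dark metal bowl, 90 mm wide, 30 mm high, a bystander to leave alone; origin at the centre of its underside
- tweezers: flat steel tweezers, about 165 mm long, 22 mm wide, 8 mm high, a bystander to leave alone; origin under its middle, x along it
- jar: small amber glass jar with a dark lid, 56 mm wide, 65 mm high, a bystander to leave alone; origin at the centre of its underside
Mind the look-alikes: they are no part of the job. There is more than one size of the jig; the job needs the larger. Of the things that look like the rod, the larger one is meant.

How it is judged:
By the outcome, as a careful person would: the job done as asked, in the order asked, and still so for the second after the job is handed in, with the robot touching nothing.
It also fails if it takes over 67 s, if anything falls off the work surface, if the arm or the gripper's body presses on something with over 40 N, if the wrist force passes 120 N, or if a joint passes its speed limit or range.

## Working session

There is one attempt and no reset: what is moved stays moved. The work goes in short steps, each a Python script; the robot and the scene stay as the last script left them, time stands still between calls to the robot, and variables do not carry over. Pictures are saved under pics/ and viewed, about 8 in all and at most 12, crops included, and the job is handed in when it is done.

```bash
ls; mkdir -p pics; python3 - <<'E'
from station import env,viewer
import cv2,numpy as np
for n in("top","side"):
    cv2.imwrite(f"pics/{n}1.png",cv2.resize(viewer.camera(n),(800,600),interpolation=cv2.INTER_CUBIC))
    p=viewer.camera_params(n);print(n,{k:np.round(v,3).tolist() if not isinstance(v,str) else v for k,v in p.items()})
print(viewer.camera_params("wrist"))
s=env.read_state();print(s["orientation"],s["time_s"],s["width"])
E
```

```text
pics
top {'fx': 496.786, 'fy': 496.786, 'cx': 278.648, 'cy': 212.224, 'pose': [[0.056, 0.975, -0.215, 386.92], [-0.998, 0.055, -0.008, 5.243], [0.004, 0.215, 0.977, 922.317], [0.0, 0.0, 0.0, 1.0]]}
side {'fx': 461.048, 'fy': 461.048, 'cx': 269.609, 'cy': 207.362, 'pose': [[0.943, 0.2, -0.264, 345.765], [-0.332, 0.575, -0.748, -613.273], [0.002, 0.793, 0.609, 557.816], [0.0, 0.0, 0.0, 1.0]]}
{'fx': 313.9772723833564, 'fy': 313.9772723833564, 'cx': 272.746796905775, 'cy': 206.17130274972052, 'tool_from_camera': array([[-8.71231749e-04,  9.68203302e-01,  2.50163161e-01,
         6.86841808e+01],
       [ 9.99999234e-01,  1.06350154e-03, -6.33405101e-04,
         1.30841050e+00],
       [-8.79313817e-04,  2.50162417e-01, -9.68203487e-01,
        -8.19790243e+01],
       [ 0.00000000e+00,  0.00000000e+00,  0.00000000e+00,
         1.00000000e+00]])}
[ 1.26534094e-01  9.91962045e-01 -6.44729574e-04 -9.32411376e-05] 0.1 87.55092405394947
```

View pics/top1.png

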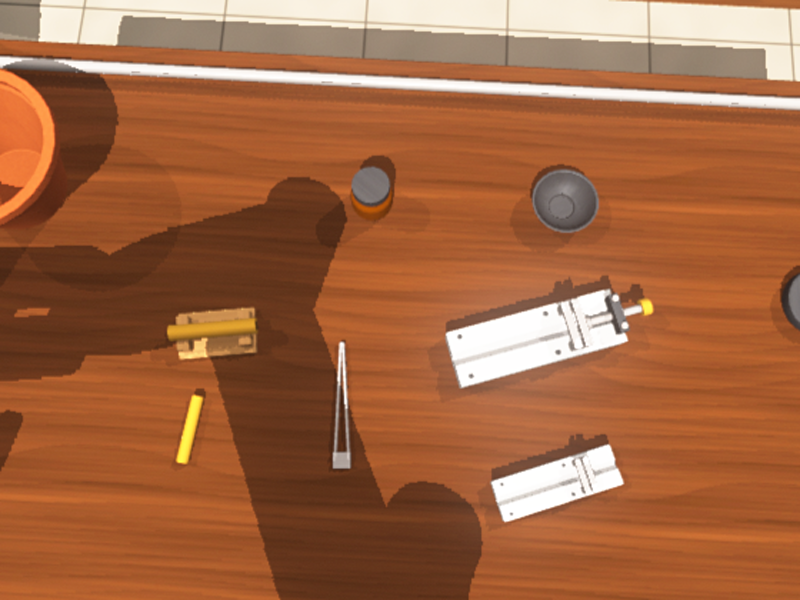

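The top view shows the tube on its rest at about (212,329), the large jig from (453,361) to (620,315) with its stop on the right and the guide at (577,325). The small jig at (557,483) and the thin yellow rod at (190,430) are look-alikes.

```bash
cat > h.py <<'E'
from station import env,set_gripper,viewer,workorder
import cv2,numpy as np
from scipy.spatial.transform import Rotation as R
def pix2w(name,uv,z,scale=1.0,st=None,off=(0,0)):
    p=viewer.camera_params(name)
    if name=="wrist":
        T=np.eye(4);T[:3,:3]=R.from_quat(st["orientation"]).as_matrix();T[:3,3]=st["tool_pos"];T=T@p["tool_from_camera"]
    else:T=np.array(p["pose"])
    u,v=(np.array(uv,float)+.5)/scale-.5+np.array(off)
    d=T[:3,:3]@np.array([(u-p["cx"])/p["fx"],-(v-p["cy"])/p["fy"],-1])
    o=T[:3,3];return o+d*(z-o[2])/d[2]
def down(a):  # tool z down, tool y (jaws) along world angle a+90deg, tool x along angle a
    return (R.from_euler('z',a)*R.from_euler('x',np.pi)).as_quat()
E
python3 - <<'E'
from h import *
S=800/560
for n,uv,z in[("rodL",(168,333),40),("rodR",(256,326),40),("jA",(447,337),30),("jB",(462,387),30),("jC",(607,290),30),("jD",(627,342),30),("g-",(455,362),26),("guide",(577,325),58),("grv",(560,333),26),("bowl",(566,200),30),("jar",(371,186),65)]:
    print(n,pix2w("top",uv,z,S).round(1))
E
```

```text
rodL [526.7 300.2  40. ]
rodR [541.9 190.5  40. ]
jA [543.3 -51.7  30. ]
jB [480.8 -73.1  30. ]
jC [ 616.6 -256.    30. ]
jD [ 549.8 -280.9   30. ]
g- [512.4 -63.4  26. ]
guide [ 562.6 -210.2   58. ]
grv [ 557.4 -196.4   26. ]
bowl [ 737.  -202.3   30. ]
jar [727.9  56.1  65. ]
```

```bash
python3 - <<'E'
from h import *
import json
a=np.arctan2(300.2-190.5,526.7-541.9)
out={}
for n,p,a,z in[("jw",(548,-165),np.arctan2(206,-71),230),("rw",(534,245),a,180)]:
    env.reach([*p,z],down(a)); st=env.read_state()
    cv2.imwrite(f"pics/{n}.png",cv2.resize(viewer.camera("wrist"),(800,600),interpolation=cv2.INTER_CUBIC))
    out[n]={k:np.array(st[k]).tolist() for k in("tool_pos","orientation")}
    print(n,st["time_s"],st["tool_pos"],np.round(st["qpos"],2),st["force"])
json.dump(out,open("st.json","w"))
E
```

```text
jw 3.1417 [ 548.24382495 -164.36959492  230.06867752] [-0.31  0.44  1.8   0.    0.9  -0.65] [-0.16993441 -0.82797845 -0.2039174 ]
rw 4.7167 [534.35253418 244.26444249 180.12972726] [ 0.41  0.53  1.79 -0.    0.82  0.27] [-0.23842797 -0.80231051  0.67550423]
```

View pics/jw.png

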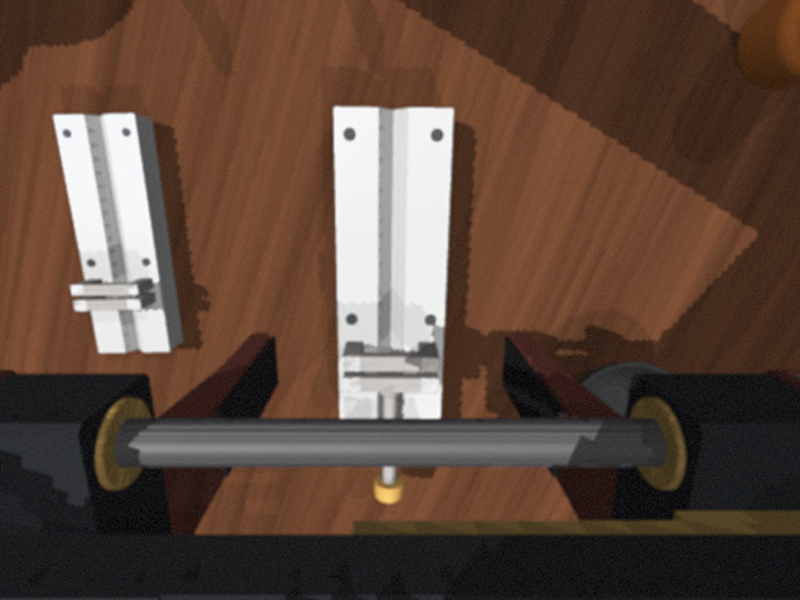

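View pics/rw.png

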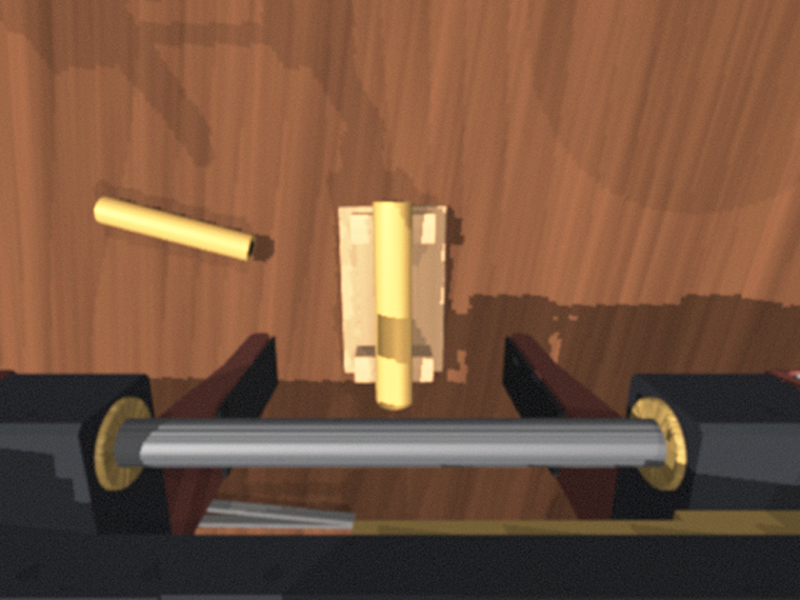

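The jig view shows the groove along column ~393, with the open end at row 107 (corners (333,107) and (454,107)) and the guide at rows 345–390. The tube view shows the tube from (392,203) to (394,408), lying on the rest and roughly centred.

```bash
python3 - <<'E'
from h import *
import json
o=json.load(open("st.json"));S=800/560
f=lambda n,uv,z:pix2w("wrist",uv,z,S,o[n])[:2]
for n,uv,z in[("rw",(375,203),32),("rw",(411,203),32),("rw",(377,404),32),("rw",(412,404),32),("rw",(393,202),42),("rw",(394,402),42),("rw",(394,409),32),
 ("jw",(333,107),30),("jw",(454,107),30),("jw",(340,418),30),("jw",(441,418),30),("jw",(379,107),30),("jw",(408,107),30),("jw",(379,300),30),("jw",(406,300),30)]:
    print(n,uv,f(n,uv,z).round(1))
# edge crops
a=cv2.imread("pics/jw.png")[90:440,320:470]; b=cv2.imread("pics/rw.png")[185:425,325:460]
a=cv2.resize(a,None,fx=1.7,fy=1.7);b=cv2.resize(b,None,fx=2.4,fy=2.4)
h=max(a.shape[0],b.shape[0]);pad=lambda i:cv2.copyMakeBorder(i,0,h-i.shape[0],0,10,0)
cv2.imwrite("pics/crop.png",np.hstack([pad(a),pad(b)]))
E
```

```text
rw (375, 203) [519.  300.6]
rw (411, 203) [537.  303.1]
rw (377, 404) [534.4 190.2]
rw (412, 404) [554.  192.9]
rw (393, 202) [527.8 302.8]
rw (394, 402) [542.9 198. ]
rw (394, 409) [544.3 188.4]
jw (333, 107) [480.7 -70.8]
jw (454, 107) [547.7 -47.7]
jw (340, 418) [ 545.3 -262.8]
jw (441, 418) [ 612.  -239.8]
jw (379, 107) [506.2 -62. ]
jw (408, 107) [522.2 -56.4]
jw (379, 300) [ 543.7 -173. ]
jw (406, 300) [ 560.3 -167.3]
```

View pics/crop.png

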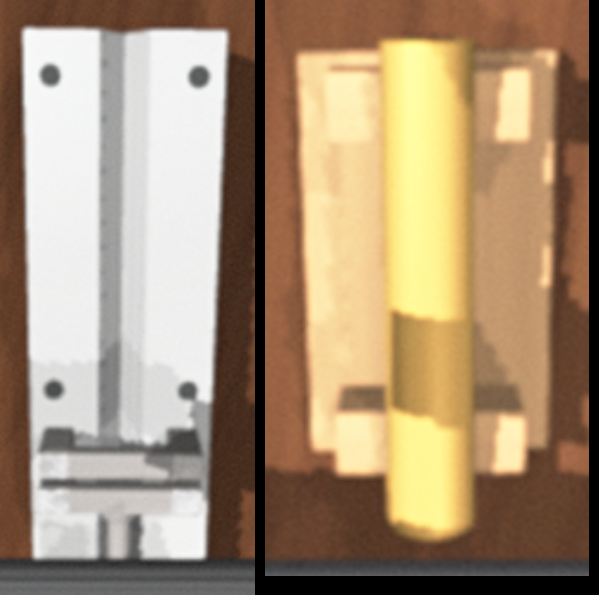

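```bash
cat >> h.py <<'E'
d=np.array([np.cos(np.radians(-71.3)),np.sin(np.radians(-71.3))]); J0=np.array([546.3,-153.9]); aJ=np.radians(108.7)
def jig(x,y=0): return J0+x*d+y*np.array([-d[1],d[0]])
E
python3 - <<'E'
from h import *
import json
aR=np.radians(98.35);c=(536,247)
env.move_l([*c,108],rot=down(aR))
set_gripper(0)
s=env.read_state();print(s["time_s"],s["width"],s["force"].round(2),s["tool_pos"])
env.move_l([*c,180],rate=100)
s=env.read_state();print(s["width"],s["force"].round(2))
env.reach([*jig(-37),155],down(aJ)); s=env.read_state();print(s["time_s"],s["tool_pos"],s["width"],s["force"].round(2),s["orientation"],down(aJ))
json.dump({"c":{k:np.array(s[k]).tolist() for k in("tool_pos","orientation")}},open("st2.json","w"))
w=cv2.resize(viewer.camera("wrist")[20:300,150:420],None,fx=1.45,fy=1.45,interpolation=cv2.INTER_CUBIC)
sd=cv2.resize(viewer.camera("side")[60:340,190:460],None,fx=1.45,fy=1.45,interpolation=cv2.INTER_CUBIC)
cv2.imwrite("pics/hold.png",np.hstack([w,sd]))
E
```

```text
6.4583 19.44005526841052 [-0.7   0.6   0.57] [535.78668931 246.9536964  107.92055031]
19.120527834451515 [-0.17  0.07 -2.89]
8.7 [ 534.71985257 -118.17808378  154.94469127] 18.959302107569222 [ 0.07 -0.17 -2.29] [ 5.82653348e-01  8.12720781e-01  9.08706883e-05 -1.81532080e-05] [5.82832313e-01 8.12592453e-01 4.97569374e-17 3.56881863e-17]
```

View pics/hold.png

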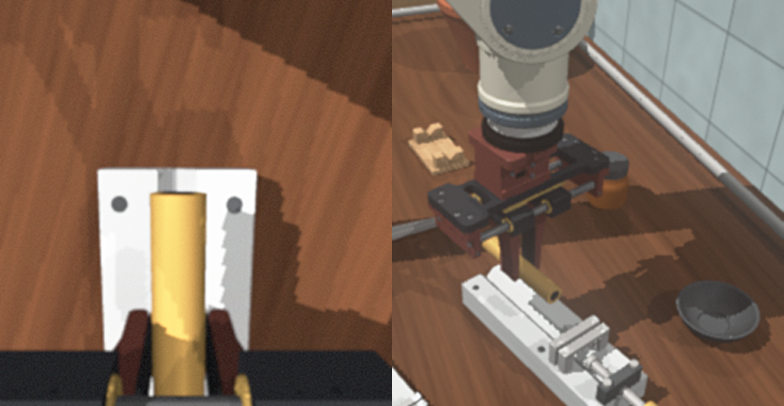

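The tube is held level over the groove. In the crop its axis (column ~177) matches the block's middle (~177). I'll lower it with a force stop.

```bash
python3 - <<'E'
from h import *
def p(t):
    s=env.read_state();print(t,round(s["time_s"],2),s["tool_pos"].round(2),round(s["width"],2),s["force"].round(2));return s
p("0");env.move_l([*jig(-37),120],rate=60);p("1")
print(env.move_l([*jig(-37),110.6],rate=12,f_stop=3));s=p("2")
cv2.imwrite("pics/lay.png",cv2.resize(viewer.camera("side")[130:340,240:450],None,fx=2.8,fy=2.8,interpolation=cv2.INTER_CUBIC))
E
```

```text
0 8.8 [ 534.83 -117.83  155.05] 19.4 [ 0.28  0.51 -1.8 ]
1 9.53 [ 534.5  -118.9   119.87] 19.36 [-0.04 -0.51 -3.7 ]
True
2 10.23 [ 534.16 -118.88  111.03] 18.94 [-0.05 -1.08  4.46]
```

View pics/lay.png

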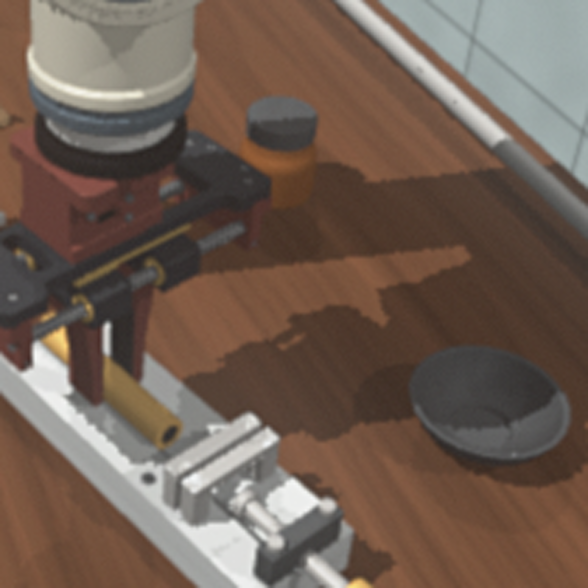

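Contact came at TCP z 111.03, where expected, and the tube sits in the groove before the guide. Next I let go, move behind the tail, and slide it.

```bash
cat >> h.py <<'E'
D=np.array([*d,0])
def fr(n=5):
    F=[]
    for _ in range(n): env.hold(0.02); F.append(env.read_state()["force"])
    s=env.read_state();x=(s["tool_pos"][:2]-J0)@d
    F=np.mean(F,0);return round(float(-F@D),2),round(float(F[2]),2),round(float(x),2),round(s["tool_pos"][2],2),round(s["time_s"],2)
E
python3 - <<'E'
from h import *
set_gripper(45); print(fr())
env.move_l([*jig(-37),165],rate=120)
env.move_l([*jig(-125),165],rate=150)
set_gripper(0)
env.move_l([*jig(-125),112.5],rate=100); print(fr())
print(env.move_l([*jig(-90),112.5],rate=15,f_stop=1.5),fr())
cv2.imwrite("pics/push.png",np.hstack([cv2.resize(viewer.camera("side")[130:340,220:430],(400,400),interpolation=cv2.INTER_CUBIC),cv2.resize(viewer.camera("wrist")[100:310,170:380],(400,400))]))
E
```

```text
(0.05, 5.1, -37.77, np.float64(110.43), 10.97)
(-0.15, 0.42, -124.82, np.float64(113.02), 13.87)
True (-0.33, -0.22, -102.46, np.float64(112.03), 15.4)
```

View pics/push.png

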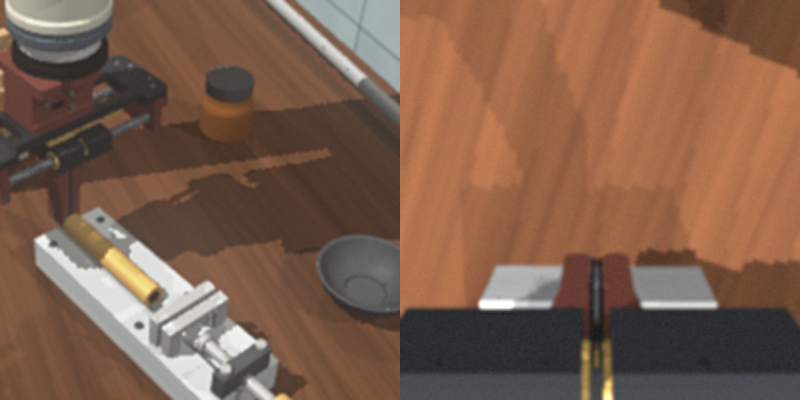

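The tube lies straight in the groove and the closed fingers are at its tail. Sliding now: quicker up to short of the earliest possible tip position, then slowly.

```bash
python3 - <<'E'
from h import *
print(env.move_l([*jig(-75),112.5],rate=20,f_stop=9),fr())
print(env.move_l([*jig(-54),112.5],rate=20,f_stop=9),fr())
x=-54
while x<-15:
    x+=2
    hit=env.move_l([*jig(x),112.5],rate=8,f_stop=3.5); f=fr(3); print(hit,x,f)
    if hit or f[0]>4.5: break
E
```

```text
False (0.66, -0.28, -74.97, np.float64(112.56), 17.11)
False (-0.26, -0.01, -53.88, np.float64(112.51), 18.39)
False -52 (1.63, 0.49, -51.95, np.float64(112.51), 18.84)
False -50 (0.86, 0.27, -49.84, np.float64(112.51), 19.29)
False -48 (0.9, 0.27, -47.87, np.float64(112.49), 19.74)
False -46 (0.54, -0.06, -45.91, np.float64(112.48), 20.19)
True -44 (-0.59, 0.14, -45.34, np.float64(112.04), 20.48)
```

```bash
python3 - <<'E'
from h import *
x=-45.5
while x<-15:
    x+=0.7
    hit=env.move_l([*jig(x),112.5],rate=8,f_stop=8); f=fr(4); print(hit,round(x,1),f)
    if hit or f[0]>3.5: break
E
```

```text
False -44.8 (1.01, -0.23, -44.99, np.float64(112.31), 20.83)
False -44.1 (4.78, -0.53, -44.64, np.float64(112.26), 21.15)
```

```bash
python3 - <<'E'
from h import *
x=-44.1
print(fr(8))
for i in range(6):
    x+=0.2
    env.move_l([*jig(x),112.5],rate=5,f_stop=8); f=fr(8); print(round(x,1),f)
    if f[0]>6.3: break
for i in range(3): print(fr(10))
cv2.imwrite("pics/home.png",cv2.resize(viewer.camera("side")[190:340,290:490],(800,600),interpolation=cv2.INTER_CUBIC))
E
```

```text
(4.68, -0.85, -44.62, np.float64(112.27), 21.28)
-43.9 (5.88, -0.39, -44.5, np.float64(112.29), 21.67)
-43.7 (6.49, -0.4, -44.41, np.float64(112.24), 22.05)
(6.44, -0.38, -44.41, np.float64(112.28), 22.22)
(6.53, -0.16, -44.42, np.float64(112.26), 22.38)
(6.53, -0.28, -44.42, np.float64(112.28), 22.55)
```

View pics/home.png

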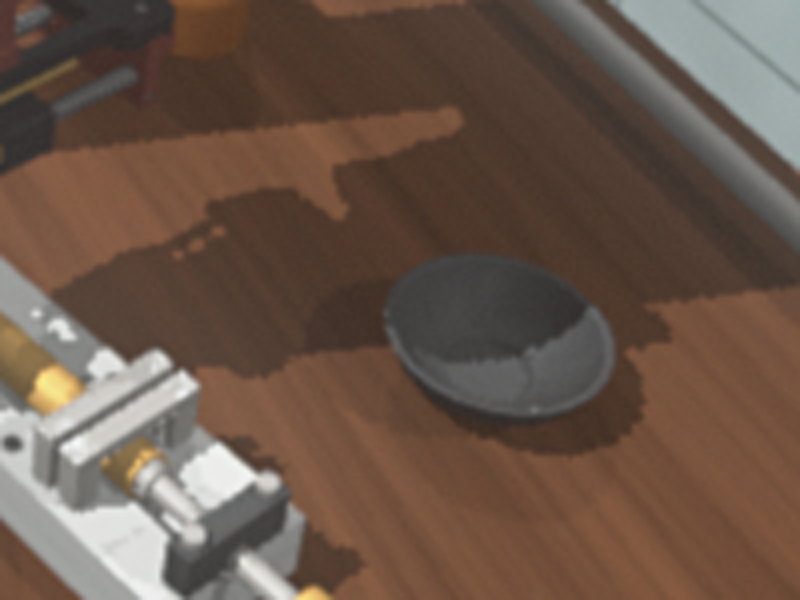

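The tube end comes out of the guide at about (130,470) and meets the screw tip at about (150,478). The stiffness, ~8 N/mm, also matches the sprung tip. I'll press slightly more, hold for a second, back off and check.

```bash
python3 - <<'E'
from h import *
env.move_l([*jig(-43.5),112.5],rate=5,f_stop=6)
for i in range(4): print(fr(14))
env.move_l([*jig(-52),112.5],rate=12); print(fr(4))
env.move_l([*jig(-80),112.5],rate=60); env.move_l([*jig(-80),200],rate=120); print(fr(4))
cv2.imwrite("pics/end.png",np.hstack([cv2.resize(viewer.camera("side")[170:320,240:390],(400,400),interpolation=cv2.INTER_CUBIC),cv2.resize(viewer.camera("top")[180:280,300:470],(400,235),interpolation=cv2.INTER_CUBIC)[:, :].copy() if 0 else cv2.resize(viewer.camera("top")[155:325,300:470],(400,400),interpolation=cv2.INTER_CUBIC)]))
E
```

```text
(6.99, -0.0, -44.32, np.float64(112.27), 23.08)
(7.0, 0.03, -44.31, np.float64(112.27), 23.32)
(7.27, -0.14, -44.32, np.float64(112.28), 23.55)
(7.23, -0.08, -44.33, np.float64(112.27), 23.78)
(-0.08, -0.12, -51.93, np.float64(112.52), 24.71)
(0.33, -0.96, -80.21, np.float64(199.22), 26.27)
```

View pics/end.png

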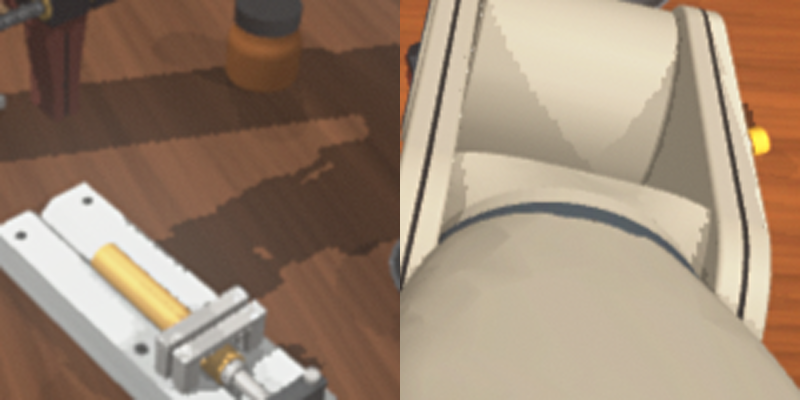

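The tube lies under the guide with its end at the screw tip, around (228,362), and the gripper is well clear.

```bash
python3 -c "
from h import *
workorder.sign_off();print(env.read_state()['time_s'])"
```

```text
the job is handed in; nothing more can be done
the job is handed in; nothing more can be done
```

The tube is lying in the large jig's groove, under the guide and against the stop screw, and I have handed the job in. It took about 26 s on the robot's clock.

- **Laying:** I gripped the tube at its middle, lifted it off the rest and lowered it into the open groove until the force showed contact. I then let go. The fingertips touched the block lightly, about 5 N, as they opened.
- **Sliding:** I pushed the tube from its tail with the closed fingers. One early force stop turned out not to be the tip, so I carried on in small steps. The tip was at about +75 mm along the jig.
- **Pressing:** The push was 4.7 N rising to 7.2 N for about 2.5 s. Taking off roughly 1–2 N of groove friction, the stop felt about 5 N. That friction is an estimate, so the figure is not exact.
- **Last checks:** After I backed off, the force read near zero. The side view showed the tube straight in the groove with its end at the tip. The top view was blocked by the arm, so contact was confirmed from the side view only. I moved none of the other things on purpose; the jar and bowl looked undisturbed, but I did not check the tweezers again.

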